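# Slide the stone label plate out over the dust tray

## Robot

A 6-joint arm with a two-finger parallel gripper is mounted at the origin on the work surface. World frame = base frame: x ahead of the robot, y to its left, z up, the work surface at z = 0. Lengths are in m, angles in rad, forces in N, time in s.
With the tool pointing down it reaches from about 0.325 to 0.9 m from the base axis. Payload 6.1 kg.
Tool frame: the origin (TCP) lies between the finger pads; the fingertips stand 25 mm ahead of it and the grasp point (between the pads) lies 6 mm ahead of it; z points along the fingers, y is the line along which they close (so a half turn about z gives the same grasp; the last joint's range is limited). The gripper opens to 85 mm and grips with 20 to 120 N. Pads are 22 mm wide; open, the fingers measure 114 mm over their backs; the gripper's body (76 mm by 85 mm) begins 54 mm behind the grasp point. The pads swing forward as they close: fully open they stand 13 mm farther back than shut.
Start: joints at [1.186, 0.22, 1.526, -0, 1.395, -0.126], TCP at [0.16, 0.604, 0.256] pointing down, gripper open.
Joint ranges: [-2.98, 2.98], [-0.91, 2.08], [0.09, 2.57], [-1.24, 4.39], [0.2, 2.65], [-2.68, 2.68]. Speed limits (rad/s): [2.57, 2.57, 3.01, 3.14, 3.14, 3.14].

## Interface

Orientations are given as a unit quaternion [w, x, y, z].
In Python, from station import arm gives the robot as it stands.
- The arm moves only by the shell command python3 -m crank 'ROWS' [FORCE]. ROWS is JSON, a list that holds one entry, the list of rows, each a list of 7 numbers: the turn, a rotation vector about the world's x, y, z in degrees, then the shift along the world's x, y, z in m, then the finger opening in m, from 0 to 0.0854. A call has 1 to 20 rows; each row shifts and turns the commanded pose from where the row before left it; what a row does not reach is not made up. A row lasts 1/10 s, in which the tool goes at most 50 mm and 8.59 degrees, less where a joint would pass 70% of its speed; a pose out of reach is approached as far as the arm can. A call with a gripper value outside its range is refused whole. The fingers move at their own pace and stop on an object; FORCE is the grip in N (left out, the last holds). Time passes only in rows, so rows that do not move let the fingers close. It gives the time, the measured TCP pose, the force, the opening and the grip force at its end, in the units of the state.
- arm.state(): the state, without advancing time (a new reading comes with each control period).
- arm.snapshot(name): name is "scene" or "side" or "wrist"; returns the picture (420x560x3 uint8, red, green, blue); there is no depth.
- arm.camera_params(name): a dict with "intrinsics" (3x3 intrinsics, pixels), "R" (3x3) and "t" (3): a world point X has camera coordinates R X + t. Camera axes: x right, y down, z forward; pixel columns grow to the right and rows downward; lengths in m; the calibration is good to about 2 mm. A picture is of the moment at which its call begins: read the wrist's pose just before it. camera_params takes no time and is no camera call; for the wrist camera it gives the pose at the moment of the call.
- arm.sign_off(): hands the job in; it is judged then, once.
The state is a dict: "time_s": time; "joints": joint angles; "joint_vel": joint speeds; "joint_torque": joint torques, N m; "ee_pos": TCP position; "ee_rot": TCP orientation; "ft_force": force on the tool from outside, world axes, zero at the start; "ft_torque": the same for the moment, N m; "finger_gap": finger opening in m; "gripper_force": force on a finger pad.
Only numpy, scipy, OpenCV 4.12 (cv2) and the standard library are available. Lean on these libraries where they do the work, as an engineer would, in place of code of your own. Each camera call takes 0.05 s, during which the arm holds its last target. There are 200 camera calls.

## Task

Get the thin stone label plate ready for its end to be brushed off: with the fingertips, push it back until it lies flush along the rail of the wooden ledge, then slide it along the rail until about a third of its length sticks out over the end of the ledge where the shallow steel tray stands. Keep it lying flat and never pick it up, and leave everything else where it is.

Things in the scene. Friction and masses are not known exactly. Their poses are not given: they have to be found in the camera images.
- ledge: Plywood ledge, fixed on the table: 200 mm deep (its x), 400 mm long (its y), flat top 40 mm above its origin. Origin: centre of its underside. Along its far (+x) side runs a rail, 15 mm thick, standing 16 mm above the top; the rail's face towards the robot is at x = +85 mm of the ledge's frame. The near side (-x) and both ends (y = -200 and +200 mm) are open and have no lip.
- label_plate: The label plate: pale stone, 90 mm (its x) by 150 mm (its y), 6 mm thick, about 0.2 kg, lying flat on the ledge away from the rail and a little askew. Origin: centre of its underside. It slides freely under a push of 1 to 3 N, but can jam askew against the rail: it squares up best when pushed near the end that lies farther from the rail.
- dust_tray: Shallow steel tray, 200 x 140 mm, 20 mm high, fixed on the table just off one end of the ledge (either the +y or the -y end); lower than the ledge's top. Origin: centre of its underside.
- jar: Bystander, to be left alone: squat closed glass jar, 72 mm diameter, 80 mm high, standing on the table off the end of the ledge away from the tray. Origin: centre of its underside.
- weight: Bystander, to be left alone: small brass weight, 28 mm diameter, 34 mm high, standing on the ledge in one near corner. Origin: centre of its underside.
- wedge: Bystander, to be left alone: small dark wooden block, 24 x 34 x 16 mm high, lying on the ledge in the other near corner. Origin: centre of its underside.
- chisel: Bystander, to be left alone: carving chisel, about 205 mm long, up to 18 mm high, lying on the table between ledge and robot. Origin: middle of its length, underside.
- brush: Bystander, to be left alone: flat brush, about 200 mm long, lying on the table between ledge and robot. Origin: middle of its length, underside.

How it is judged:
On the way:
1. the plate lies flush along the rail, not yet overhanging either end (x of label_plate in the frame of ledge above 0.034 m and angle between the y axis of label_plate and the y axis of ledge, either way round below 0.06 rad and y of label_plate in the frame of ledge between -0.13 and 0.13 m), for 0.1 s.
At the end, for the whole second after the job is handed in: The plate lies flat and still on the ledge, its long side along the rail (gap up to 7 mm at its middle, within 0.07 rad), and 34 to 66 mm of its 150 mm length stick out over the ledge's end on the tray's side (x of label_plate in the frame of ledge above 0.033 m and angle between the y axis of label_plate and the y axis of ledge, either way round below 0.07 rad and ((y of dust_tray in the frame of ledge above 0 m and y of label_plate in the frame of ledge between 0.159 and 0.191 m) or (y of dust_tray in the frame of ledge below 0 m and y of label_plate in the frame of ledge between -0.191 and -0.159 m)) and angle between label_plate's own z axis and vertical below 0.04 rad and z of label_plate in the frame of ledge between 0.037 and 0.043 m and linear speed of label_plate below 0.01 m/s); the robot touches nothing.
It fails at once if the plate is lifted or carried (z of label_plate in the frame of ledge above 0.048 m).
It fails at once if the plate is tipped or falls off (angle between label_plate's own z axis and vertical above 0.15 rad or z of label_plate in the frame of ledge below 0.03 m).
It fails at once if something else is moved (distance of any of jar, weight, wedge, chisel, brush from where it was at the start of the episode above 0.015 m).
It also fails if it takes over 64 s, if anything falls off the work surface, if the arm or the gripper's body presses on something with over 40 N, if the wrist force passes 120 N, or if a joint passes its speed limit or range.

## Working session

There is one attempt and no reset: what is moved stays moved. The work goes in short steps, Python scripts to look and compute and a shell command to move; the robot and the scene stay as the last step left them, time stands still between calls to the robot, and variables do not carry over. Pictures are saved under pics/ and viewed, at most 10 in all, crops included, and the job is handed in when it is done.

```bash
mkdir -p pics
cat > h.py <<'E'
from station import arm
import numpy as np, cv2
def save(n,f):
    im=arm.snapshot(n); cv2.imwrite('pics/'+f,im[:,:,::-1]); return im
def ray(n,uv,z,P=None):
    c=P or arm.camera_params(n); K,R,t=[np.array(c[k]) for k in("intrinsics","R","t")]
    o=-R.T@t; uv=np.atleast_2d(np.array(uv,float))
    d=(R.T@np.linalg.inv(K)@np.c_[uv,np.ones(len(uv))].T).T
    return o+d*((z-o[2])/d[:,2])[:,None]
E
python3 - <<'E'
from h import *
for n in("scene","side"):
    save(n,n+'0.png'); c=arm.camera_params(n); print(n,-np.array(c['R']).T@c['t'])
s=arm.state();print(s['time_s'],s['ee_pos'],s['ee_rot'])
E
```

```text
scene [ 0.93098382 -0.17287401  0.78801397]
side [0.43536604 0.8403574  0.58434278]
0.1 [0.15975286 0.60371893 0.25532056] [-2.13787382e-04  1.29023248e-01  9.91641182e-01 -8.49627117e-04]
```

View pics/scene0.png

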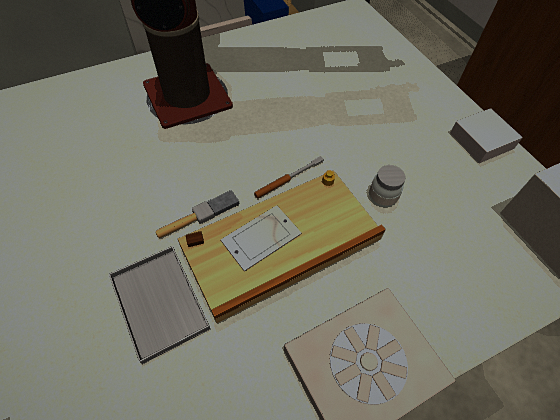

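View pics/side0.png

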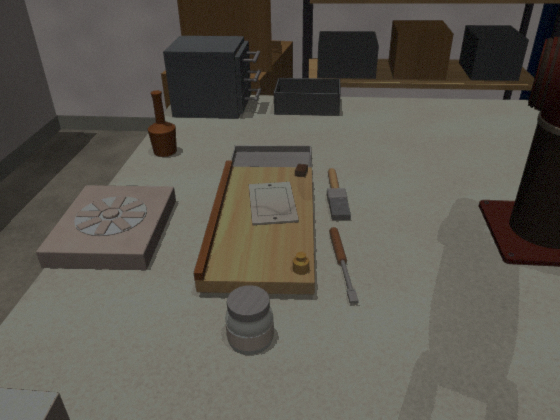

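The scene view shows the plate centred near (262,238), with the rail along the lower edge from (215,312) to (384,232). The tray is at (160,303) on the -y end, the jar is at (388,185) on the +y end, the weight is at (329,178) and the wedge at (195,239). In the side view the plate is at (272,203), the rail is on the left from (228,165) to (205,275), and the tray is at the far end.

```bash
cat > m.py <<'E'
from h import *
def quad(c):
    h=cv2.convexHull(c); 
    for e in np.linspace(.01,.15,60):
        a=cv2.approxPolyDP(h,e*cv2.arcLength(h,True),True)
        if len(a)<=4: return a[:,0]
def big(m): return max(cv2.findContours(m,cv2.RETR_EXTERNAL,cv2.CHAIN_APPROX_NONE)[0],key=cv2.contourArea)
def segs(im):
    hsv=cv2.cvtColor(im,cv2.COLOR_RGB2HSV)
    wood=cv2.inRange(hsv,(14,75,60),(35,255,255)); rail=cv2.inRange(hsv,(2,130,30),(13,255,255))
    wood=cv2.morphologyEx(wood,cv2.MORPH_OPEN,np.ones((3,3)))
    c=big(wood); f=np.zeros_like(wood); cv2.drawContours(f,[cv2.convexHull(c)],-1,255,-1)
    p=cv2.bitwise_and(cv2.inRange(hsv,(0,0,60),(179,70,255)),cv2.erode(f,np.ones((7,7))))
    p=cv2.morphologyEx(p,cv2.MORPH_CLOSE,np.ones((5,5)))
    return c,big(rail),big(p)
E
python3 - <<'E'
from m import *
for n in("scene","side"):
    im=cv2.imread('pics/%s0.png'%n)[:,:,::-1].copy(); v=im.copy()
    for k,c,z in zip(("wood","rail","plate"),segs(im),(.04,.056,.046)):
        q=quad(c); cv2.polylines(v,[q.reshape(-1,1,2)],True,(255,0,255),1)
        print(n,k,cv2.contourArea(c)); print(np.c_[q,ray(n,q,z).round(4)[:,:2]])
    cv2.imwrite('pics/o_%s.png'%n,cv2.resize(v[130:330,100:400],None,fx=2.6,fy=2.6,interpolation=0)[:,:,::-1])
a=[cv2.imread('pics/o_%s.png'%n)[:,:] for n in("scene","side")]
cv2.imwrite('pics/o.png',cv2.resize(np.hstack([i[:,60:] for i in a]),(800,290)) )
E
```

```text
scene wood 12621.5
[[ 3.750e+02  2.220e+02  6.106e-01  2.351e-01]
 [ 2.130e+02  3.080e+02  6.426e-01 -1.585e-01]
 [ 1.780e+02  2.400e+02  4.699e-01 -1.729e-01]
 [ 3.270e+02  1.700e+02  4.367e-01  2.115e-01]]
scene rail 1829.5
[[5.2600e+02 1.0000e+01 1.3000e-01 1.1441e+00]
 [5.5200e+02 4.8000e+01 3.2000e-01 1.0632e+00]
 [5.0600e+02 1.1800e+02 4.9250e-01 7.1730e-01]
 [4.7300e+02 9.4000e+01 3.8250e-01 7.0080e-01]]
scene plate 2477.0
[[ 2.770e+02  2.060e+02  4.838e-01  5.490e-02]
 [ 3.000e+02  2.330e+02  5.681e-01  6.940e-02]
 [ 2.440e+02  2.700e+02  5.969e-01 -7.370e-02]
 [ 2.210e+02  2.390e+02  5.099e-01 -8.970e-02]]
side wood 11769.5
[[ 3.100e+02  1.670e+02  4.698e-01 -1.728e-01]
 [ 3.130e+02  2.930e+02  4.465e-01  2.512e-01]
 [ 1.970e+02  2.910e+02  6.334e-01  2.615e-01]
 [ 2.320e+02  1.670e+02  6.513e-01 -1.608e-01]]
side rail 1832.5
[[ 4.800e+02  2.020e+02  1.269e-01 -1.930e-02]
 [ 5.140e+02  2.020e+02  6.070e-02 -2.400e-02]
 [ 5.590e+02  2.650e+02  4.570e-02  1.694e-01]
 [ 5.060e+02  2.580e+02  1.264e-01  1.573e-01]]
side plate 1744.0
[[ 2.890e+02  1.820e+02  5.121e-01 -8.970e-02]
 [ 2.980e+02  2.210e+02  4.829e-01  5.880e-02]
 [ 2.530e+02  2.240e+02  5.681e-01  7.530e-02]
 [ 2.490e+02  1.840e+02  5.982e-01 -7.510e-02]]
```

View pics/o.png

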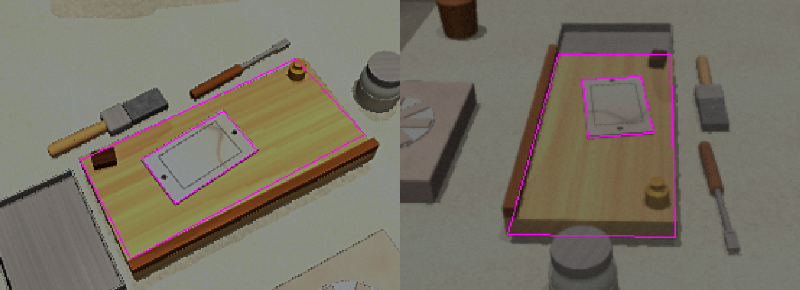

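Both views agree on the plate corners to about 4 mm at z=0.046. Next I fit the ledge edge and set the ledge frame.

Run:
```python
from m import *
L=[];F=[]
for n in("scene","side"):
    im=cv2.imread('pics/%s0.png'%n)[:,:,::-1].copy()
    c=segs(im)[0][:,0]; P=ray(n,c+0.5*0,.04)[:,:2]
    # near edge band / -y end band, coarse frame
    u=np.array([-.09,.996]);v=np.array([.996,.09]);d=P-[.552,.035]
    x,y=d@v,d@u
    for nm,m in(("near",(abs(x+.1)<.012)&(y>-.15)&(y<.1)),("-yend",(abs(y+.2)<.012)&(x>-.05)&(x<.06)),("rail",(abs(x-.085)<.012)&(abs(y)<.15))):
        if m.sum()>15:
            l=cv2.fitLine(P[m].astype(np.float32),cv2.DIST_HUBER,0,.001,.001).ravel(); l=l*np.sign(l[1] if nm!="-yend" else -l[0]) if 0 else l
            a=np.arctan(-l[0]/l[1]) if nm!="-yend" else np.arctan(l[1]/l[0])
            print(n,nm,m.sum(),'yaw',a.round(4),'x,y med',np.median(x[m]).round(4),np.median(y[m]).round(4))
```

```text
scene near 105 yaw 0.0574 x,y med -0.098 -0.0352
scene -yend 45 yaw 0.0542 x,y med 0.007 -0.203
scene rail 128 yaw 0.0556 x,y med 0.0774 -0.007
side near 68 yaw 0.0584 x,y med -0.0959 -0.0119
side -yend 47 yaw 0.0662 x,y med 0.0041 -0.2021
side rail 85 yaw 0.0537 x,y med 0.0884 0.0187
```

```bash
python3 -m crank '[[[0,0,6,0.02,-0.0408,0,0.05],[0,0,6,0.02,-0.0408,0,0.05],[0,0,6,0.02,-0.0408,0,0.05],[0,0,0,0.02,-0.0408,0,0.05],[0,0,0,0.02,-0.0408,0,0.05],[0,0,0,0.02,-0.0408,0,0.05],[0,0,0,0.02,-0.0408,0,0.05],[0,0,0,0.02,-0.0408,0,0.05],[0,0,0,0.02,-0.0408,0,0.05],[0,0,0,0.02,-0.0408,0,0.05],[0,0,0,0.02,-0.0408,0,0.05],[0,0,0,0.02,-0.0408,0,0.05],[0,0,0,0.02,-0.0408,0,0.05],[0,0,0,0.02,-0.0408,0,0.05],[0,0,0,0.02,-0.0408,0,0.05],[0,0,0,0,0,0,0.05],[0,0,0,0,0,0,0.05]]]' 20
```

```text
time_s: 1.8
ee_pos: [0.4597, -0.0085, 0.2557]
ee_rot: [-0.001, -0.026, 1.0, 0.0]
ft_force: [-0.4, 0.6, -0.7]
finger_gap: 0.05
gripper_force: 0.0
```

```bash
python3 -m crank '[[[0,0,0,0,0,-0.04,0.05],[0,0,0,0,0,-0.04,0.05],[0,0,0,0,0,-0.04,0.05],[0,0,0,0,0,-0.04,0.05],[0,0,0,0,0,-0.015,0.05],[0,0,0,0,0,0,0.05],[0,0,0,0,0,0,0.05]]]'; python3 -c "
from h import *
save('side','s1.png')
cv2.imwrite('pics/s1c.png',cv2.resize(cv2.imread('pics/s1.png')[100:310,170:380],None,fx=2.8,fy=2.8))"
```

```text
time_s: 2.5
ee_pos: [0.4599, -0.0068, 0.0818]
ee_rot: [-0.0, -0.029, 1.0, 0.0]
ft_force: [0.0, -0.1, 0.7]
finger_gap: 0.0497
gripper_force: 0.0
```

View pics/s1c.png

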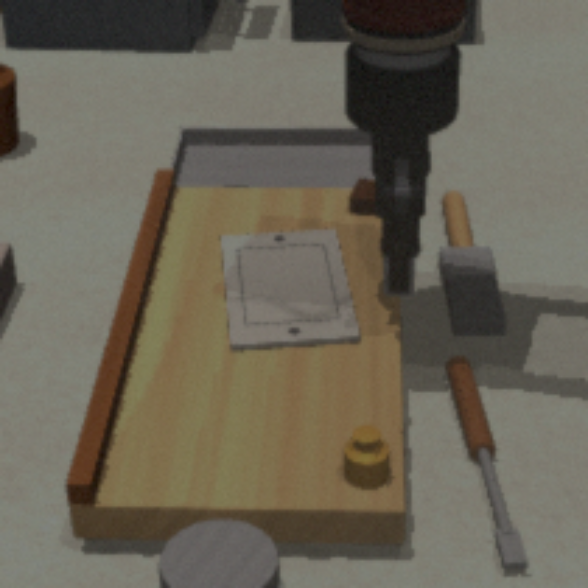

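The fingertips hang at crop (398,290), clear of the plate's near edge at (357,340) and just at the ledge's near edge. I'll touch down gently to find the ledge top.

```bash
python3 -m crank '[[[0,0,0,0.005,0,-0.008,0.05],[0,0,0,0,0,-0.004,0.05],[0,0,0,0,0,-0.002,0.05],[0,0,0,0,0,0,0.05],[0,0,0,0,0,0,0.05]]]'; python3 -m crank '[[[0,0,0,0,0,-0.001,0.05],[0,0,0,0,0,-0.001,0.05],[0,0,0,0,0,0,0.05]]]';python3 -m crank '[[[0,0,0,0,0,-0.001,0.05],[0,0,0,0,0,0,0.05]]]'
```

```text
time_s: 3.05
ee_pos: [0.4649, -0.0079, 0.0673]
ee_rot: [-0.0, -0.028, 1.0, 0.0]
ft_force: [0.4, 0.4, -0.3]
finger_gap: 0.0501
gripper_force: 0.0
time_s: 3.35
ee_pos: [0.4648, -0.0078, 0.0652]
ee_rot: [-0.0, -0.028, 1.0, 0.0]
ft_force: [0.1, -0.1, 0.2]
finger_gap: 0.0501
gripper_force: 0.0
time_s: 3.55
ee_pos: [0.4649, -0.0078, 0.0642]
ee_rot: [-0.0, -0.028, 1.0, 0.0]
ft_force: [0.1, -0.4, 0.4]
finger_gap: 0.0505
gripper_force: 0.0
```

```bash
for i in 1 2 3 ; do :; done; python3 -m crank '[[[0,0,0,0,0,-0.001,0.05],[0,0,0,0,0,0,0.05]]]'|grep -E 'pos|ft'; python3 -m crank '[[[0,0,0,0,0,-0.001,0.05],[0,0,0,0,0,0,0.05]]]'|grep -E 'pos|ft'
```

```text
ee_pos: [0.4649, -0.0078, 0.0632]
ft_force: [0.7, 0.5, 0.1]
ee_pos: [0.4649, -0.0078, 0.0622]
ft_force: [-0.6, -0.3, 0.3]
```

```bash
python3 -m crank '[[[0,0,0,0,0,-0.001,0.05],[0,0,0,0,0,0,0.05]]]'|grep -E 'pos|ft'; python3 -m crank '[[[0,0,0,0,0,-0.001,0.05],[0,0,0,0,0,0,0.05]]]'|grep -E 'pos|ft'
```

```text
ee_pos: [0.465, -0.0078, 0.062]
ft_force: [-4.0, 0.0, 7.8]
ee_pos: [0.465, -0.0078, 0.0619]
ft_force: [-8.5, 0.3, 17.9]
```

Contact at TCP z≈0.062. I'll raise 3.5 mm in command and push towards the rail with both fingertips square to it.

```bash
python3 -m crank '[[[0,0,0,0,0,0.0035,0.05],[0,0,0,0,0,0,0.05],[0,0,0,0.005,0.0003,0,0.05],[0,0,0,0.005,0.0003,0,0.05],[0,0,0,0.005,0.0003,0,0.05],[0,0,0,0.005,0.0003,0,0.05],[0,0,0,0.005,0.0003,0,0.05],[0,0,0,0.005,0.0003,0,0.05],[0,0,0,0.005,0.0003,0,0.05],[0,0,0,0.005,0.0003,0,0.05],[0,0,0,0.005,0.0003,0,0.05],[0,0,0,0.005,0.0003,0,0.05],[0,0,0,0.005,0.0003,0,0.05],[0,0,0,0.005,0.0003,0,0.05],[0,0,0,0,0,0,0.05]]]'
python3 -c "
from h import *
save('side','s2.png')
cv2.imwrite('pics/s2c.png',cv2.resize(cv2.imread('pics/s2.png')[130:310,170:350],None,fx=3,fy=3))"
```

```text
time_s: 5.85
ee_pos: [0.526, -0.0043, 0.0641]
ee_rot: [0.001, -0.028, 1.0, -0.0]
ft_force: [-1.0, 0.4, -0.1]
finger_gap: 0.05
gripper_force: 0.0
```

View pics/s2c.png

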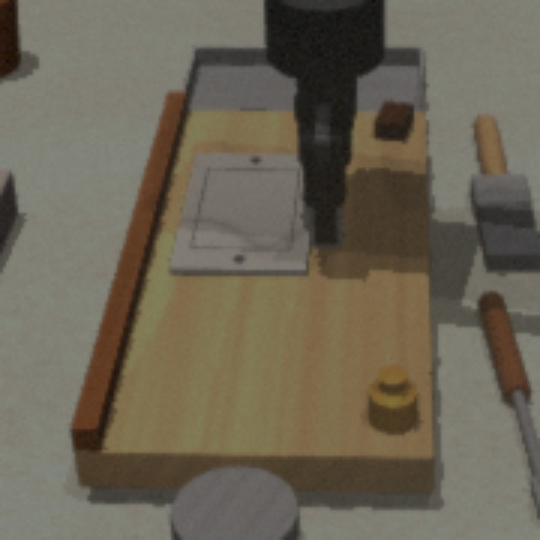

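The plate has squared up parallel to the rail; the gap left is about 15 mm (crop (175,265) to the rail). I'll keep pushing until the force rises.

```bash
python3 -m crank '[[[0,0,0,0.004,0.0002,0,0.05],[0,0,0,0.004,0.0002,0,0.05],[0,0,0,0.004,0.0002,0,0.05],[0,0,0,0,0,0,0.05]]]'|grep -E 'pos|ft';python3 -m crank '[[[0,0,0,0.002,0.0001,0,0.05],[0,0,0,0,0,0,0.05]]]'|grep -E 'pos|ft'; python3 -m crank '[[[0,0,0,0.001,0.0001,0,0.05],[0,0,0,0,0,0,0.05]]]'|grep -E 'pos|ft'
```

```text
ee_pos: [0.5378, -0.0037, 0.0639]
ft_force: [0.4, 1.2, 0.4]
ee_pos: [0.5391, -0.0035, 0.0638]
ft_force: [-1.0, 0.4, 0.8]
ee_pos: [0.5399, -0.0034, 0.0638]
ft_force: [-2.3, -0.1, 1.2]
```

```bash
python3 -m crank '[[[0,0,0,0.002,0.0001,0,0.05],[0,0,0,0,0,0,0.05]]]'|grep -E 'pos|ft';python3 -m crank '[[[0,0,0,0.002,0.0001,0,0.05],[0,0,0,0,0,0,0.05]]]'|grep -E 'pos|ft'
```

```text
ee_pos: [0.5417, -0.0034, 0.0637]
ft_force: [-2.6, -1.1, 1.8]
ee_pos: [0.542, -0.0033, 0.0634]
ft_force: [-10.1, -1.7, 7.8]
```

It is flush (TCP at ledge x≈-0.016, as predicted). Now back off, lift, turn 90° and go beyond the plate's +y end.

```bash
python3 -m crank '[[[0,0,0,0,0,0,0.05],[0,0,0,-0.008,-0.0005,0,0.05],[0,0,0,-0.008,-0.0005,0,0.05],[0,0,0,0,0,0.03,0.05],[0,0,0,0,0,0.03,0.05],[0,0,-8.2,0.006,0.0105,0,0.05],[0,0,-8.2,0.006,0.0105,0,0.05],[0,0,-8.2,0.006,0.0105,0,0.05],[0,0,-8.2,0.006,0.0105,0,0.05],[0,0,-8.2,0.006,0.0105,0,0.05],[0,0,-8.2,0.006,0.0105,0,0.05],[0,0,-8.2,0.006,0.0105,0,0.05],[0,0,-8.2,0.006,0.0105,0,0.05],[0,0,-8.2,0.006,0.0105,0,0.05],[0,0,-8.2,0.006,0.0105,0,0.05],[0,0,-8,0,0,0,0.05],[0,0,0,0,0,0,0.05],[0,0,0,0,0,0,0.05]]]'
cat > pl.py <<'E'
import sys
from m import *
O=np.array([.5558,.0327]);v=np.array([.9984,.057]);u=np.array([-.057,.9984])
def led(p): return np.c_[(np.asarray(p)[:,:2]-O)@v,(np.asarray(p)[:,:2]-O)@u]
s=arm.state(); print('tcp ledge',led([s['ee_pos']]).round(4))
for n in("scene","side"):
    im=save(n,n+sys.argv[1]+'.png')
    try: q=quad(segs(im)[2]); print(n,np.c_[q,led(ray(n,q,.046)).round(4)])
    except Exception as e: print(e)
a=cv2.imread('pics/scene%s.png'%sys.argv[1])[140:330,100:400];b=cv2.imread('pics/side%s.png'%sys.argv[1])[130:320,170:350]
cv2.imwrite('pics/c%s.png'%sys.argv[1],cv2.resize(np.hstack([a,b]),(800,317)))
E
python3 pl.py 3
```

```text
time_s: 8.9
ee_pos: [0.5878, 0.1008, 0.1238]
ee_rot: [0.0, 0.686, 0.728, 0.0]
ft_force: [-0.6, -0.4, -0.4]
finger_gap: 0.0502
gripper_force: 0.0
tcp ledge [[0.0359 0.0661]]
scene [[ 2.910e+02  2.280e+02 -5.700e-03  2.520e-02]
 [ 3.090e+02  2.560e+02  7.080e-02  2.420e-02]
 [ 2.460e+02  2.870e+02  6.980e-02 -1.214e-01]
 [ 2.290e+02  2.560e+02 -8.200e-03 -1.218e-01]]
side [[ 2.68e+02  1.88e+02 -6.20e-03 -9.35e-02]
 [ 2.63e+02  2.21e+02 -3.80e-03  3.14e-02]
 [ 2.25e+02  2.21e+02  6.98e-02  3.26e-02]
 [ 2.61e+02  1.88e+02  8.80e-03 -9.33e-02]]
```

View pics/c3.png

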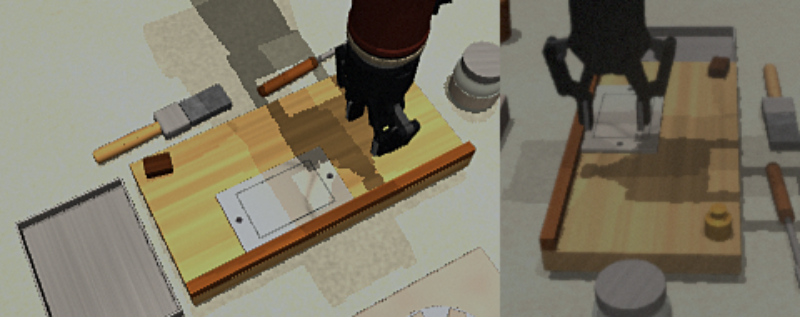

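The plate lies along the rail, with its near edge at ledge x≈-0.006 and its y from -0.122 to 0.029. The tool hangs behind its +y end, clear of the rail. I'll descend and push along -y.

```bash
python3 -m crank '[[[0,0,0,0,0,-0.03,0.05],[0,0,0,0,0,-0.02,0.05],[0,0,0,0,0,-0.01,0.05],[0,0,0,0,0,0,0.05],[0,0,0,0.0003,-0.005,0,0.05],[0,0,0,0.0003,-0.005,0,0.05],[0,0,0,0.0003,-0.005,0,0.05],[0,0,0,0.0003,-0.005,0,0.05],[0,0,0,0.0003,-0.005,0,0.05],[0,0,0,0.0003,-0.005,0,0.05],[0,0,0,0.0003,-0.005,0,0.05],[0,0,0,0.0003,-0.005,0,0.05],[0,0,0,0.0003,-0.005,0,0.05],[0,0,0,0.0003,-0.005,0,0.05]]]'
python3 pl.py 4
```

```text
time_s: 10.4
ee_pos: [0.5909, 0.0506, 0.0638]
ee_rot: [-0.0, 0.687, 0.726, 0.0]
ft_force: [-0.5, 3.3, 1.6]
finger_gap: 0.0497
gripper_force: 1.3
tcp ledge [[0.0361 0.0159]]
scene [[ 2.770e+02  2.340e+02 -7.000e-03 -8.800e-03]
 [ 2.350e+02  2.900e+02  6.510e-02 -1.432e-01]
 [ 2.200e+02  2.610e+02 -6.600e-03 -1.429e-01]]
side [[ 2.65e+02  2.02e+02 -3.30e-03 -3.73e-02]
 [ 2.58e+02  2.19e+02  6.40e-03  2.47e-02]
 [ 2.32e+02  2.14e+02  5.91e-02  8.00e-03]
 [ 2.51e+02  1.94e+02  2.81e-02 -6.83e-02]]
```

View pics/c4.png

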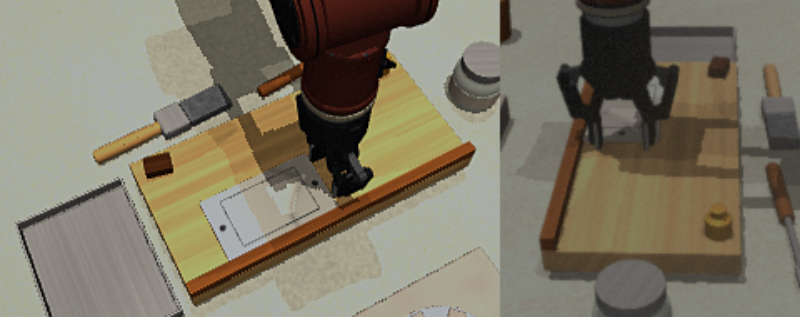

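The plate slides straight along the rail; its -y end is at ledge y≈-0.143 and the push force is about 3 N. I'll push 95 mm more.

```bash
python3 -m crank '[[[0,0,0,0.0003,-0.005,0,0.05],[0,0,0,0.0003,-0.005,0,0.05],[0,0,0,0.0003,-0.005,0,0.05],[0,0,0,0.0003,-0.005,0,0.05],[0,0,0,0.0003,-0.005,0,0.05],[0,0,0,0.0003,-0.005,0,0.05],[0,0,0,0.0003,-0.005,0,0.05],[0,0,0,0.0003,-0.005,0,0.05],[0,0,0,0.0003,-0.005,0,0.05],[0,0,0,0.0003,-0.005,0,0.05],[0,0,0,0.0003,-0.005,0,0.05],[0,0,0,0.0003,-0.005,0,0.05],[0,0,0,0.0003,-0.005,0,0.05],[0,0,0,0.0003,-0.005,0,0.05],[0,0,0,0.0003,-0.005,0,0.05],[0,0,0,0.0003,-0.005,0,0.05],[0,0,0,0.0003,-0.005,0,0.05],[0,0,0,0.0003,-0.005,0,0.05],[0,0,0,0.0003,-0.005,0,0.05],[0,0,0,0,0,0,0.05]]]'
python3 pl.py 5
```

```text
time_s: 12.5
ee_pos: [0.5967, -0.0452, 0.0637]
ee_rot: [0.0, 0.687, 0.726, -0.0]
ft_force: [-0.9, 1.4, 0.5]
finger_gap: 0.05
gripper_force: 0.3
tcp ledge [[ 0.0364 -0.0801]]
scene [[ 2.73e+02  2.67e+02  5.72e-02 -5.36e-02]
 [ 2.73e+02  2.62e+02  4.73e-02 -4.82e-02]]
side [[ 2.610e+02  1.820e+02  1.060e-02 -1.190e-01]
 [ 2.580e+02  1.900e+02  1.460e-02 -8.490e-02]
 [ 2.390e+02  1.900e+02  5.520e-02 -8.440e-02]
 [ 2.530e+02  1.820e+02  2.820e-02 -1.188e-01]]
```

View pics/c5.png

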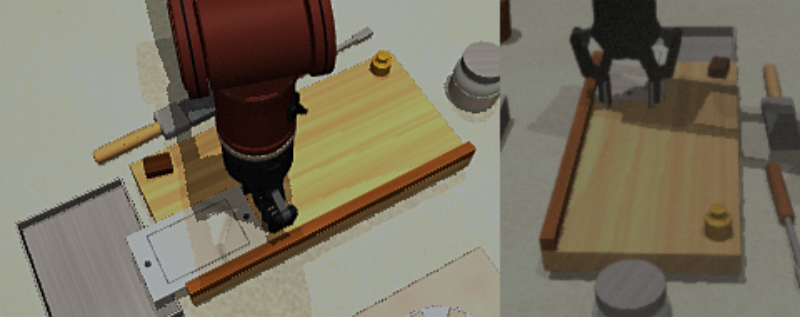

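The plate overhangs the tray end by about 40 mm, still parallel to the rail. I'll push 10 mm more, then back away and up.

```bash
python3 -m crank '[[[0,0,0,0.0003,-0.005,0,0.05],[0,0,0,0.0003,-0.005,0,0.05],[0,0,0,0,0,0,0.05],[0,0,0,-0.0006,0.01,0,0.05],[0,0,0,-0.0006,0.01,0,0.05],[0,0,0,0,0,0.04,0.05],[0,0,0,0,0,0.04,0.05],[0,0,0,-0.02,0.035,0.02,0.05],[0,0,0,-0.02,0.035,0,0.05],[0,0,0,-0.02,0.035,0,0.05],[0,0,0,-0.02,0.035,0,0.05],[0,0,0,0,0,0,0.05],[0,0,0,0,0,0,0.05]]]'
python3 pl.py 6
python3 - <<'E'
from m import *
from pl import led
E
python3 - <<'E'
from m import *
O=np.array([.5558,.0327]);v=np.array([.9984,.057]);u=np.array([-.057,.9984])
im=cv2.imread('pics/scene6.png');print(im.shape)
cv2.imwrite('pics/z6.png',cv2.resize(im[220:340,130:290],None,fx=5,fy=5,interpolation=0))
E
```

```text
time_s: 13.9
ee_pos: [0.5156, 0.1072, 0.164]
ee_rot: [0.0, 0.686, 0.727, 0.0]
ft_force: [0.9, 0.5, 0.0]
finger_gap: 0.05
gripper_force: 0.0
tcp ledge [[-0.0359  0.0767]]
scene [[ 2.540e+02  2.810e+02  6.600e-02 -1.016e-01]
 [ 2.020e+02  2.690e+02 -7.600e-03 -1.824e-01]
 [ 2.380e+02  2.530e+02 -5.600e-03 -1.024e-01]]
side [[ 2.700e+02  1.720e+02 -6.600e-03 -1.644e-01]
 [ 2.680e+02  1.860e+02 -5.700e-03 -1.019e-01]
 [ 2.610e+02  1.910e+02  7.900e-03 -8.080e-02]
 [ 2.380e+02  1.870e+02  5.870e-02 -9.690e-02]]
tcp ledge [[-0.0351  0.0751]]
(420, 560, 3)Traceback (most recent call last):
  File "<stdin>", line 2, in <module>
  File "pl.py", line 7, in <module>
    im=save(n,n+sys.argv[1]+'.png')
                ~~~~~~~~^^^
IndexError: list index out of range
```

View pics/z6.png

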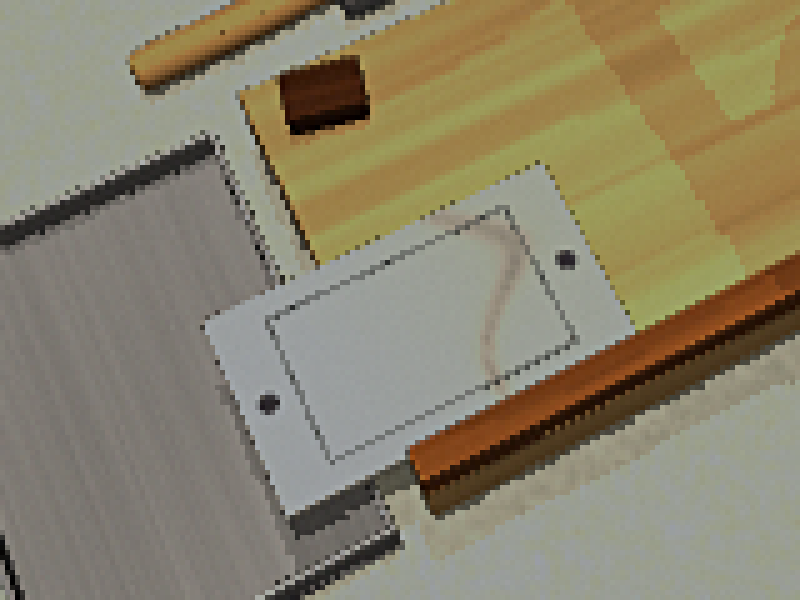

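The plate's -y end sticks out at crop (203,325) to (291,517). It crosses the ledge end at (318,265), so roughly 50 mm overhangs. Its +y end measures -0.102 in both views, which puts the centre at about -0.177, and it is flush with the rail and clear of the robot.

```bash
python3 -c "
from station import arm
print(arm.sign_off())"
```

```text
the job is handed in; nothing more can be done
None
```

The plate now lies flush along the rail with about 51 mm (a third of its length) over the tray end; it was pushed flat throughout and nothing else was touched, and I handed the job in at about 14 s (no verdict came back).

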